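Crank the engine round to its timing pointer

ROBOT

A 7-joint arm with a two-finger parallel gripper is mounted at the origin on the work surface. World frame = base frame: x ahead of the robot, y to its left, z up, the work surface at z = 0. Lengths are in m, angles in degrees, forces in N, time in s.
With the tool pointing down it reaches from about 0.425 to 0.875 m from the base axis. Payload 4.7 kg.
Tool frame: the origin (TCP) lies midway between the tips of the shut fingers; the grasp point (between the pads) lies 19 mm behind it (env.grip_depth is the distance from the TCP to the grasp point, in m); z points along the fingers, y is the line along which they close (so a half turn about z gives the same grasp; the last joint's range is limited). The gripper opens to 87 mm and grips with 3 to 60 N. Pads are 19 mm wide; open, the fingers measure 117 mm over their backs; the gripper's body (75 mm by 190 mm) begins 51 mm behind the grasp point.
Start: joints at [70.365, 18.392, -4.016, 83.108, 1.295, 78.541, -3.26], TCP at [0.227, -0.609, 0.223] pointing down, gripper open.
Joint ranges: [-163.93, 163.93], [-17.29, 119.83], [-79.2, 71.16], [3.27, 140.29], [-89.18, 269.18], [5.43, 117.66], [-154.24, 154.24]. Speed limits (degrees/s): [147.25, 147.25, 180, 180, 180, 180, 180].

INTERFACE

Orientations are given as [roll, pitch, yaw] about the fixed x, y, z axes, in that order (R = Rz(yaw) Ry(pitch) Rx(roll)).
In Python, from cell import get_obs, optics, env, nets gives the robot as it stands.
- The arm moves only by the shell command python3 -m creep 'ROWS' [FORCE]. ROWS is JSON, a list of rows, each an object of numbers: "wx", "wy", "wz": the turn, a rotation vector about the tool's x, y, z in degrees; "tx", "ty", "tz": the shift along the tool's x, y, z in mm; "gripper": the opening, from -1 (shut) to 1 (fully open). A call has 1 to 5 rows; each row is the pose to reach, as a shift and turn from the pose commanded when the call began, along the tool's axes at that moment; what a row does not reach only later rows make up. A row lasts 1/12 s, in which the tool goes at most 41.7 mm and 7.16 degrees, less where a joint would pass 70% of its speed; a pose out of reach is approached as far as the arm can. A call with a gripper value outside its range is refused whole. The fingers move at their own pace and stop on an object; FORCE is the grip in N (left out, the last holds). Time passes only in rows, so rows that repeat a pose let the fingers close. It gives the time, the measured TCP pose, the force, the opening and the grip force at its end, in the units of the state.
- get_obs(): the state, without advancing time (a new reading comes with each control period).
- optics.read_camera(name): name is "scene" or "top" or "wrist"; returns (picture, depth): 480x640x3 uint8, red, green, blue; 480x640 float32, m along the optical axis (not along the pixel's ray), 0 where there is no reading.
- optics.camera_info(name): a dict with "fovy" (degrees; the focal length in pixels is half the picture's height over the tangent of half this angle, whatever the lens; pixels are square), "cx", "cy" (the principal point, pixels), "R" (3x3) and "t" (3): a world point X has camera coordinates R X + t; the wrist camera has in their place "tool_from_camera" (4x4, takes a point from camera to tool coordinates, whose origin is the TCP and whose axes are the flange's). Camera axes: x right, y down, z forward; pixel columns grow to the right and rows downward; lengths in m; the calibration is good to about 2 mm. A picture is of the moment at which its call begins: read the wrist's pose just before it. camera_info takes no time and is no camera call.
- env.sign_off(): hands the job in; it is judged then, once.
Trained networks look in the newest picture that a camera, given by its name, has taken for a name from the list of things; names that differ only in an ending like _2 or _b are one class to them, and where a whole thing is asked for, a point or a joint stands for the part that bears it (a point fixed in the world has none). Each returns a list of dicts, best first, with "confidence" (0 to 1); they miss things now and then, are a little off and sometimes report something else, mostly with a low value. They report only what shows in the picture. A call takes as long as a camera call.
- nets.look_for(query, camera): "point" ([x, y, z] in m, in world coordinates, good to about 4 mm: the middle of the surface that is visible of it).
- nets.place_of(query, camera): "point" ([x, y, z] in m, in world coordinates, good to about 4 mm: a listed point, or the origin of a listed thing).
The state is a dict: "time_s": time; "qpos": joint angles; "joint_velocities": joint speeds; "effort": joint torques, N m; "tool_pos": TCP position; "tool_rot": TCP orientation; "force": force on the tool from outside, world axes, zero at the start; "wrist_torque": the same for the moment, N m; "grip_width": finger opening in m; "grasp_force": force on a finger pad.
Only numpy, scipy, OpenCV 4.12 (cv2) and the standard library are available. Lean on these libraries where they do the work, as an engineer would, in place of code of your own. Each camera call takes 0.05 s, during which the arm holds its last target. There are 200 camera calls.

TASK

Two engine bottom halves lie on the bench, each with a handwheel on top. On the one that has a timing pointer fixed at the edge of its degree disc, crank the handwheel round by its upright handle, in one grip or several, until the handle stands in line with the pointer, then let go. Leave the handwheel of the other engine as it is.

Things in the scene. Friction and masses are not known exactly. Their poses are not given: they have to be found in the camera images.
- engine_handle (a point): Centre, 170 mm above the bench, of the crank handle to move: black upright grip, 26 mm thick (20 at its top), 60 mm tall, top at 200 mm, standing on a steel handwheel's rim (top at 137 mm), 70 mm from the wheel's axis. It spins freely on its pin, so the tool may keep one heading. Wheel: vertical axis, turns either way without stops, drag about 4 N at the handle, stays where left.
- engine_hub (a point): Point on that handwheel's vertical axis, 170 mm above the bench. Fixed. The steel hub below is 40 mm thick, its top at 148 mm; the rim is 158 mm across; under it a flat aluminium degree disc, 192 mm across, with black ticks. The engine is a round aluminium crankcase, 216 mm across, with a finned barrel on one side.
- mark (a point): Where the handle's centre belongs: 70 mm from the wheel's axis towards the timing pointer, 170 mm above the bench (empty air over the rim). The pointer is a dark steel bracket, 28 mm wide, with a pointed tip, fixed at the crankcase's edge: tip 84 mm and back 128 mm from the axis, top (a bolt head) at 131 mm, lower than the rim's top.
- spare_handle (a point): Centre, 170 mm above the bench, of the same kind of handle on the other engine, which is alike but has no pointer. Not to be moved.

How it is judged (in metres and radians):
At the end, for the whole second after the job is handed in: The handle stands in line with the pointer: its centre within 16 mm (13 degrees round the wheel) of the mark, and stays there (horizontal distance between engine_handle and mark below 0.016 m); the robot touches nothing.
It fails at once if the other engine's handwheel is turned (its handle moves more than 20 mm) (distance of spare_handle from where it was at the start of the episode above 0.02 m).
It also fails if it takes over 38 s, if anything falls off the work surface, if the arm or the gripper's body presses on something with over 40 N, if the wrist force passes 120 N, or if a joint passes its speed limit or range.

## Working session

There is one attempt and no reset: what is moved stays moved. The work goes in short steps, Python scripts to look and compute and a shell command to move; the robot and the scene stay as the last step left them, time stands still between calls to the robot, and variables do not carry over. Pictures are saved under pics/ and viewed, at most 10 in all, crops included, and the job is handed in when it is done.

```bash
mkdir -p pics; ls; python3 - <<'E'
from cell import get_obs, optics, env, nets
import cv2
o=get_obs();print(o['time_s'],o['tool_pos'],o['tool_rot'],env.grip_depth)
ims=[]
for c in ['scene','top']:
    p,d=optics.read_camera(c); cv2.imwrite(f'pics/{c}0.png',p[:,:,::-1])
    for q in ['engine_handle','engine_hub','mark']:
        print(c,q,[(r['point'],r['confidence']) for r in nets.place_of(q,c)])
E
```

```text
pics
0.0 [ 0.22678739 -0.60857394  0.2214673 ] [-1.79892009e+02  4.98606611e-03  2.04449285e+01] 0.0187
scene engine_handle [([0.4936, 0.1641, 0.1695], 0.55)]
scene engine_hub [([0.5594, 0.192, 0.1697], 0.56)]
scene mark []
top engine_handle [([0.4901, 0.1669, 0.1741], 0.73)]
top engine_hub [([0.5556, 0.193, 0.171], 0.61)]
top mark [([0.6214, 0.172, 0.1704], 0.89)]
```

View pics/top0.png

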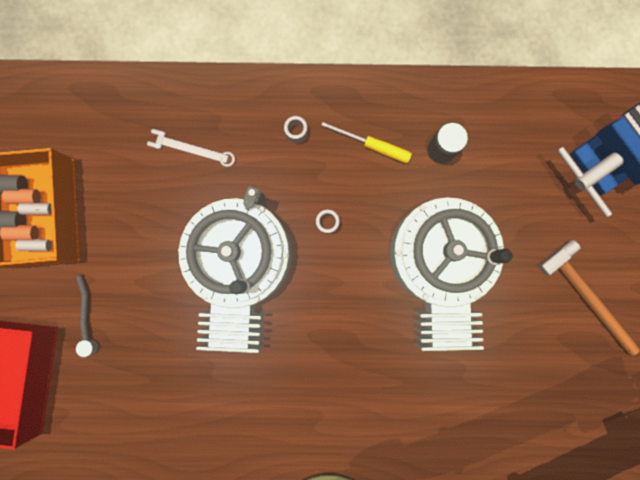

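View pics/scene0.png

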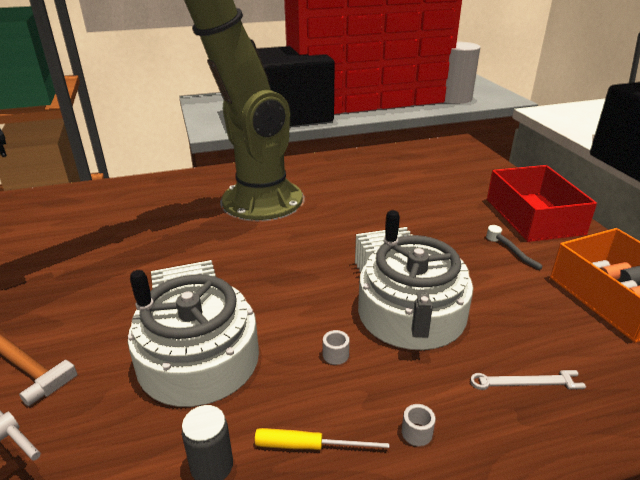

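The top view shows the pointer engine on the left, with its hub at (229,251), handle at (238,287) and pointer at (252,197). The spare engine is at (458,250) with its handle at (502,256). The scene view agrees: the bracket on the right engine is at (423,315) and its handle at (392,225). Next I'll refine these positions from depth.

```bash
cat > h.py <<'E'
from cell import get_obs, optics, env, nets
import numpy as np
def cloud(c):
    p,d=optics.read_camera(c); i=optics.camera_info(c)
    f=240/np.tan(np.radians(i['fovy']/2)); v,u=np.mgrid[:480,:640]
    X=np.stack([(u-i['cx'])*d/f,(v-i['cy'])*d/f,d],-1)
    return p,d,(X-np.array(i['t']))@np.array(i['R'])
E
python3 - <<'E'
from h import *
H=np.array([.5565,.1925])
for c in ['top','scene']:
    p,d,W=cloud(c); ok=d>0; r=np.hypot(*(W[...,:2]-H).transpose(2,0,1)); z=W[...,2]
    lum=p.max(-1)
    def rep(n,m): print(c,n,m.sum(),W[m].mean(0).round(4) if m.any() else '', (W[m].min(0).round(3),W[m].max(0).round(3)) if m.any() else '')
    rep('handle',ok&(r<.1)&(z>.16))
    rep('htop',ok&(r<.1)&(z>.192))
    rep('hub',ok&(r<.03)&(z>.142)&(z<.155))
    rep('pointer',ok&(r>.09)&(r<.14)&(z>.09)&(lum<130)&(W[...,0]>.56))
    ring=ok&(r>.055)&(r<.09)&(z>.13)&(z<.142)
    A=np.c_[2*W[ring][:,:2],np.ones(ring.sum())]; s=np.linalg.lstsq(A,(W[ring][:,:2]**2).sum(1),rcond=None)[0]; print('ring',s[:2],ring.sum())
E
```

```text
top handle 211 [0.4926 0.1617 0.1934] (array([0.48 , 0.152, 0.161]), array([0.505, 0.176, 0.202]))
top htop 160 [0.4923 0.1629 0.198 ] (array([0.481, 0.152, 0.192]), array([0.504, 0.175, 0.202]))
top hub 99 [0.5565 0.1919 0.1465] (array([0.543, 0.176, 0.142]), array([0.572, 0.208, 0.15 ]))
top pointer 98 [0.6607 0.1452 0.1142] (array([0.641, 0.136, 0.091]), array([0.68 , 0.168, 0.127]))
ring [0.55584089 0.19185955] 2060
scene handle 295 [0.5008 0.1594 0.1836] (array([0.485, 0.149, 0.16 ]), array([0.509, 0.176, 0.202]))
scene htop 101 [0.4981 0.1607 0.1977] (array([0.485, 0.151, 0.192]), array([0.508, 0.173, 0.202]))
scene hub 79 [0.5603 0.1904 0.1467] (array([0.55 , 0.177, 0.142]), array([0.572, 0.207, 0.15 ]))
scene pointer 585 [0.6559 0.1455 0.1083] (array([0.563, 0.096, 0.09 ]), array([0.683, 0.245, 0.13 ]))
ring [0.56185525 0.18879706] 1474
```

```bash
python3 - <<'E'
import cv2
a=cv2.imread('pics/top0.png')[175:305,170:300];b=cv2.imread('pics/scene0.png')[205:345,350:480]
cv2.imwrite('pics/crop1.png',cv2.resize(a,None,fx=4.6,fy=4.6,interpolation=cv2.INTER_CUBIC))
from h import *
i=optics.camera_info('top');f=240/np.tan(np.radians(i['fovy']/2));R=np.array(i['R']);t=np.array(i['t'])
for X in ([.558,.191,.148],[.4935,.163,.2],[.62,.172,.137],[.62,.165,.137]):
    c=R@X+t;print(X,c[0]/c[2]*f+i['cx'],c[1]/c[2]*f+i['cy'])
E
```

```text
[0.558, 0.191, 0.148] 226.3762636389306 249.38299145362998
[0.4935, 0.163, 0.2] 235.65160813702397 285.95152784103936
[0.62, 0.172, 0.137] 238.75810499866034 216.17920075973558
[0.62, 0.165, 0.137] 242.56180189536263 216.22159490431676
```

View pics/crop1.png

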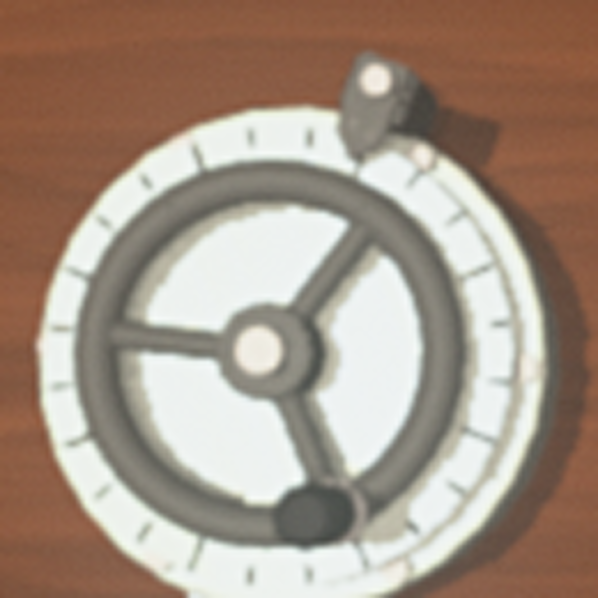

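```bash
python3 -m creep '[{"tz":-40,"wz":-7},{"tz":-80,"wz":-14},{"tz":-100,"tx":20,"wz":-21},{"tz":-100,"tx":60,"wz":-28},{"tz":-100,"tx":100,"wz":-35}]'
```

```text
validation failed for argument at $[0]...
```

The crop shows the pointer tip at (362,158), its bolt at (376,78) and the rim centre at about (270,353), so the pointer direction is roughly -22°. The move was refused, probably because each row needs every field.

```bash
python3 -m creep '[{"wx":0,"wy":0,"wz":-7,"tx":0,"ty":0,"tz":-40,"gripper":1},{"wx":0,"wy":0,"wz":-14,"tx":0,"ty":0,"tz":-80,"gripper":1},{"wx":0,"wy":0,"wz":-21,"tx":30,"ty":0,"tz":-100,"gripper":1},{"wx":0,"wy":0,"wz":-28,"tx":70,"ty":0,"tz":-100,"gripper":1},{"wx":0,"wy":0,"wz":-35,"tx":110,"ty":0,"tz":-100,"gripper":1}]'; python3 - <<'E'
from h import *
i=optics.camera_info('top');f=240/np.tan(np.radians(i['fovy']/2));R=np.array(i['R']);t=np.array(i['t'])
def dep(u,v,z):
    r=R.T@[(u-i['cx'])/f,(v-i['cy'])/f,1];o=-R.T@t;return (o+r*(z-o[2])/r[2]).round(4)
c=lambda u,v,z:dep(170+u/4.6,175+v/4.6,z)
print(c(259,349,.148),c(270,353,.13),c(362,158,.12),c(376,78,.131),c(312,510,.2))
E
```

```text
time_s: 0.92
tool_pos: [0.3303, -0.5718, 0.3255]
tool_rot: [179.7, 0.1, 55.6]
force: [1.7, 0.3, -1.0]
grip_width: 0.087
grasp_force: 0.0
[0.5553 0.1911 0.148 ] [0.5546 0.1903 0.13  ] [0.6351 0.1568 0.12  ] [0.6663 0.15   0.131 ] [0.4937 0.1593 0.2   ]
```

```bash
python3 -m creep '[{"wx":0,"wy":0,"wz":-7,"tx":40,"ty":-6,"tz":0,"gripper":1},{"wx":0,"wy":0,"wz":-14,"tx":80,"ty":-12,"tz":0,"gripper":1},{"wx":0,"wy":0,"wz":-21,"tx":120,"ty":-18,"tz":0,"gripper":1},{"wx":0,"wy":0,"wz":-28,"tx":160,"ty":-24,"tz":0,"gripper":1},{"wx":0,"wy":0,"wz":-34.4,"tx":200,"ty":-30,"tz":0,"gripper":1}]'
python3 -m creep '[{"wx":0,"wy":0,"wz":0,"tx":35,"ty":15,"tz":0,"gripper":1},{"wx":0,"wy":0,"wz":0,"tx":70,"ty":30,"tz":0,"gripper":1},{"wx":0,"wy":0,"wz":0,"tx":108,"ty":45,"tz":0,"gripper":1},{"wx":0,"wy":0,"wz":0,"tx":146,"ty":60,"tz":0,"gripper":1},{"wx":0,"wy":0,"wz":0,"tx":186,"ty":70,"tz":0,"gripper":1}]'
python3 -m creep '[{"wx":0,"wy":0,"wz":0,"tx":40,"ty":0,"tz":0,"gripper":0.6},{"wx":0,"wy":0,"wz":0,"tx":80,"ty":0,"tz":0,"gripper":0.6},{"wx":0,"wy":0,"wz":0,"tx":120,"ty":0,"tz":0,"gripper":0.6},{"wx":0,"wy":0,"wz":0,"tx":160,"ty":0,"tz":0,"gripper":0.6},{"wx":0,"wy":0,"wz":0,"tx":200,"ty":0,"tz":0,"gripper":0.6}]'
```

```text
time_s: 1.33
tool_pos: [0.4195, -0.387, 0.3227]
tool_rot: [180.0, 0.0, 90.2]
force: [0.5, 0.2, 0.1]
grip_width: 0.0868
grasp_force: 0.0
time_s: 1.75
tool_pos: [0.4901, -0.2014, 0.3227]
tool_rot: [180.0, 0.0, 89.8]
force: [1.1, 0.5, 0.6]
grip_width: 0.0871
grasp_force: 0.0
time_s: 2.17
tool_pos: [0.4895, -0.0012, 0.3228]
tool_rot: [180.0, 0.1, 89.8]
force: [1.1, 0.9, -0.1]
grip_width: 0.0704
grasp_force: 0.0
```

```bash
python3 -m creep '[{"wx":0,"wy":0,"wz":0,"tx":40,"ty":20,"tz":0,"gripper":0.6},{"wx":0,"wy":0,"wz":0,"tx":80,"ty":40,"tz":0,"gripper":0.6},{"wx":0,"wy":0,"wz":0,"tx":100,"ty":60,"tz":0,"gripper":0.6},{"wx":0,"wy":0,"wz":0,"tx":100,"ty":60,"tz":0,"gripper":0.6},{"wx":0,"wy":0,"wz":0,"tx":100,"ty":60,"tz":0,"gripper":0.6}]'
python3 - <<'E'
from h import *
import cv2
from scipy.spatial.transform import Rotation as Ro
o=get_obs();p,d=optics.read_camera('wrist');cv2.imwrite('pics/w1.png',p[:,:,::-1])
for q in ['engine_handle','engine_hub','mark']: print(q,[(r['point'],r['confidence']) for r in nets.place_of(q,'wrist')])
i=optics.camera_info('wrist');f=240/np.tan(np.radians(i['fovy']/2));v,u=np.mgrid[:480,:640]
X=np.stack([(u-i['cx'])*d/f,(v-i['cy'])*d/f,d],-1);T=np.array(i['tool_from_camera'])
W=(X@T[:3,:3].T+T[:3,3])@Ro.from_euler('xyz',o['tool_rot'],degrees=True).as_matrix().T+o['tool_pos']
np.save('W1.npy',W);H=np.array([.556,.191]);r=np.hypot(W[...,0]-.556,W[...,1]-.191);z=W[...,2];ok=d>0
for n,m in [('htop',ok&(r<.1)&(z>.19)&(z<.21)),('hub',ok&(r<.03)&(z>.142)&(z<.155)),('ptr',ok&(r>.1)&(r<.14)&(z>.1)&(z<.14)&(W[...,0]>.58))]: print(n,m.sum(),W[m].mean(0) if m.any() else '')
ring=ok&(r>.055)&(r<.09)&(z>.13)&(z<.142)
A=np.c_[2*W[ring][:,:2],np.ones(ring.sum())]; s=np.linalg.lstsq(A,(W[ring][:,:2]**2).sum(1),rcond=None)[0]; print('ring',s[:2],ring.sum())
E
```

```text
time_s: 2.58
tool_pos: [0.5502, 0.0986, 0.3218]
tool_rot: [-179.9, -0.1, 90.1]
force: [-0.4, 0.3, 0.1]
grip_width: 0.0699
grasp_force: 0.0
engine_handle [([0.4944, 0.1634, 0.1733], 0.85)]
engine_hub [([0.5554, 0.192, 0.1711], 0.56)]
mark [([0.6217, 0.1671, 0.1706], 0.83)]
htop 954 [0.49457874 0.16430763 0.19852435]
hub 417 [0.55684902 0.19219856 0.14832356]
ptr 942 [0.66301316 0.1524194  0.12464009]
ring [0.55701064 0.19202304] 10771
```

View pics/w1.png

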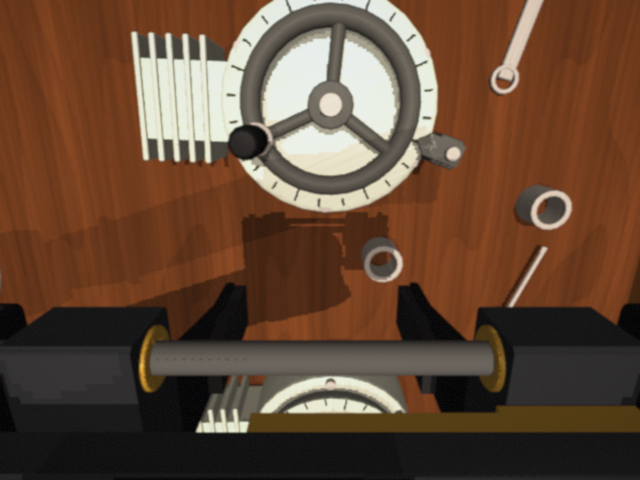

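The wrist view shows the handle at (248,142), the hub at (330,104) and the pointer at (440,150), and the depth data agrees. The sweep needed is about 135° counter-clockwise. I'll grasp the handle next.

```bash
python3 -m creep '[{"wx":0,"wy":0,"wz":0,"tx":30,"ty":-26,"tz":0,"gripper":0.3},{"wx":0,"wy":0,"wz":0,"tx":60,"ty":-52,"tz":0,"gripper":0.3},{"wx":0,"wy":0,"wz":0,"tx":65,"ty":-56,"tz":20,"gripper":0.3},{"wx":0,"wy":0,"wz":0,"tx":65,"ty":-56,"tz":50,"gripper":0.3},{"wx":0,"wy":0,"wz":0,"tx":65,"ty":-56,"tz":80,"gripper":0.3}]'
python3 -m creep '[{"wx":0,"wy":0,"wz":0,"tx":0,"ty":0,"tz":25,"gripper":0.3},{"wx":0,"wy":0,"wz":0,"tx":0,"ty":0,"tz":50,"gripper":0.3},{"wx":0,"wy":0,"wz":0,"tx":0,"ty":0,"tz":70,"gripper":0.3},{"wx":0,"wy":0,"wz":0,"tx":0,"ty":0,"tz":84,"gripper":0.3},{"wx":0,"wy":0,"wz":0,"tx":0,"ty":0,"tz":84,"gripper":0.3}]'
```

```text
time_s: 3.2
tool_pos: [0.4945, 0.1614, 0.2433]
tool_rot: [179.7, 0.1, 89.8]
force: [0.4, 0.1, -0.8]
grip_width: 0.0572
grasp_force: 0.0
time_s: 3.62
tool_pos: [0.4924, 0.1593, 0.1559]
tool_rot: [-179.8, 0.1, 89.7]
force: [-0.5, 0.4, 0.5]
grip_width: 0.0564
grasp_force: 0.0
```

```bash
python3 -m creep '[{"wx":0,"wy":0,"wz":0,"tx":3,"ty":1,"tz":0,"gripper":0.3},{"wx":0,"wy":0,"wz":0,"tx":3,"ty":1,"tz":0,"gripper":-1},{"wx":0,"wy":0,"wz":0,"tx":3,"ty":1,"tz":0,"gripper":-1},{"wx":0,"wy":0,"wz":0,"tx":3,"ty":1,"tz":0,"gripper":-1},{"wx":0,"wy":0,"wz":0,"tx":3,"ty":1,"tz":0,"gripper":-1}]' 25
python3 -m creep '[{"wx":0,"wy":0,"wz":0,"tx":0,"ty":0,"tz":0,"gripper":-1},{"wx":0,"wy":0,"wz":0,"tx":0,"ty":0,"tz":0,"gripper":-1},{"wx":0,"wy":0,"wz":0,"tx":0,"ty":0,"tz":0,"gripper":-1}]' 25
python3 - <<'E'
from h import *
a0=-155.8;H=np.array([.5568,.192]);P=lambda a:.07*np.array([np.cos(np.radians(a)),np.sin(np.radians(a))])
print(get_obs()['tool_pos'],H+P(a0))
for k in range(0,28):
    a=a0+135.3*k/27; base=a0+135.3*(k//5*5)/27 if k%5 else a0+135.3*((k-5))/27
    e=P(a)-P(base) ; print(k,round(a,1),'tx %.1f ty %.1f'%(e[1]*1e3,e[0]*1e3))
E
```

```text
time_s: 4.03
tool_pos: [0.4959, 0.1649, 0.1594]
tool_rot: [179.9, 0.0, 89.8]
force: [-0.4, 0.2, -0.0]
grip_width: 0.0377
grasp_force: 0.0
time_s: 4.28
tool_pos: [0.4931, 0.165, 0.1588]
tool_rot: [-179.7, 0.1, 89.9]
force: [-7.1, -1.0, 6.7]
grip_width: 0.0249
grasp_force: 25.0
[0.49305994 0.16495429 0.15877747] [0.49295159 0.16330539]
0 -155.8 tx -29.7 ty 6.1
1 -150.8 tx -5.5 ty 2.8
2 -145.8 tx -10.7 ty 6.0
3 -140.8 tx -15.6 ty 9.6
4 -135.8 tx -20.1 ty 13.7
5 -130.7 tx -24.3 ty 18.2
6 -125.7 tx -3.8 ty 4.8
7 -120.7 tx -7.1 ty 9.9
8 -115.7 tx -10.0 ty 15.3
9 -110.7 tx -12.4 ty 20.9
10 -105.7 tx -14.4 ty 26.8
11 -100.7 tx -1.4 ty 6.0
12 -95.7 tx -2.3 ty 12.0
13 -90.7 tx -2.6 ty 18.1
14 -85.6 tx -2.4 ty 24.2
15 -80.6 tx -1.7 ty 30.3
16 -75.6 tx 1.3 ty 6.0
17 -70.6 tx 3.0 ty 11.8
18 -65.6 tx 5.3 ty 17.5
19 -60.6 tx 8.1 ty 23.0
20 -55.6 tx 11.3 ty 28.2
21 -50.6 tx 3.7 ty 4.9
22 -45.6 tx 7.8 ty 9.4
23 -40.5 tx 12.2 ty 13.6
24 -35.5 tx 17.1 ty 17.4
25 -30.5 tx 22.2 ty 20.7
26 -25.5 tx 5.4 ty 2.9
27 -20.5 tx 11.0 ty 5.3
```

```bash
python3 -m creep '[{"wx":0,"wy":0,"wz":0,"tx":-5.5,"ty":2.8,"tz":0,"gripper":-1},{"wx":0,"wy":0,"wz":0,"tx":-10.7,"ty":6,"tz":0,"gripper":-1},{"wx":0,"wy":0,"wz":0,"tx":-15.6,"ty":9.6,"tz":0,"gripper":-1},{"wx":0,"wy":0,"wz":0,"tx":-20.1,"ty":13.7,"tz":0,"gripper":-1},{"wx":0,"wy":0,"wz":0,"tx":-24.3,"ty":18.2,"tz":0,"gripper":-1}]'
```

```text
time_s: 4.7
tool_pos: [0.5114, 0.1403, 0.1588]
tool_rot: [-179.7, 0.1, 89.9]
force: [-6.1, -0.8, 6.1]
grip_width: 0.0249
grasp_force: 25.0
```

```bash
python3 -m creep '[{"wx":0,"wy":0,"wz":0,"tx":-3.8,"ty":4.8,"tz":0,"gripper":-1},{"wx":0,"wy":0,"wz":0,"tx":-7.1,"ty":9.9,"tz":0,"gripper":-1},{"wx":0,"wy":0,"wz":0,"tx":-10,"ty":15.3,"tz":0,"gripper":-1},{"wx":0,"wy":0,"wz":0,"tx":-12.4,"ty":20.9,"tz":0,"gripper":-1},{"wx":0,"wy":0,"wz":0,"tx":-14.4,"ty":26.8,"tz":0,"gripper":-1}]'
python3 -m creep '[{"wx":0,"wy":0,"wz":0,"tx":-1.4,"ty":6,"tz":0,"gripper":-1},{"wx":0,"wy":0,"wz":0,"tx":-2.3,"ty":12,"tz":0,"gripper":-1},{"wx":0,"wy":0,"wz":0,"tx":-2.6,"ty":18.1,"tz":0,"gripper":-1},{"wx":0,"wy":0,"wz":0,"tx":-2.4,"ty":24.2,"tz":0,"gripper":-1},{"wx":0,"wy":0,"wz":0,"tx":-1.7,"ty":30.3,"tz":0,"gripper":-1}]'
```

```text
time_s: 5.12
tool_pos: [0.5392, 0.1257, 0.1588]
tool_rot: [-179.8, 0.1, 89.8]
force: [-4.6, -0.4, 5.6]
grip_width: 0.0257
grasp_force: 25.0
time_s: 5.53
tool_pos: [0.5706, 0.1247, 0.1588]
tool_rot: [-180.0, -0.0, 89.8]
force: [-3.0, 0.8, 6.9]
grip_width: 0.0256
grasp_force: 25.0
```

```bash
python3 -m creep '[{"wx":0,"wy":0,"wz":0,"tx":1.3,"ty":6,"tz":0,"gripper":-1},{"wx":0,"wy":0,"wz":0,"tx":3,"ty":11.8,"tz":0,"gripper":-1},{"wx":0,"wy":0,"wz":0,"tx":5.3,"ty":17.5,"tz":0,"gripper":-1},{"wx":0,"wy":0,"wz":0,"tx":8.1,"ty":23,"tz":0,"gripper":-1},{"wx":0,"wy":0,"wz":0,"tx":11.3,"ty":28.2,"tz":0,"gripper":-1}]'
python3 -m creep '[{"wx":0,"wy":0,"wz":0,"tx":3.7,"ty":4.9,"tz":0,"gripper":-1},{"wx":0,"wy":0,"wz":0,"tx":7.8,"ty":9.4,"tz":0,"gripper":-1},{"wx":0,"wy":0,"wz":0,"tx":12.2,"ty":13.6,"tz":0,"gripper":-1},{"wx":0,"wy":0,"wz":0,"tx":17.1,"ty":17.4,"tz":0,"gripper":-1},{"wx":0,"wy":0,"wz":0,"tx":22.2,"ty":20.7,"tz":0,"gripper":-1}]'
python3 -m creep '[{"wx":0,"wy":0,"wz":0,"tx":5.4,"ty":2.9,"tz":0,"gripper":-1},{"wx":0,"wy":0,"wz":0,"tx":11,"ty":5.3,"tz":0,"gripper":-1},{"wx":0,"wy":0,"wz":0,"tx":11,"ty":5.3,"tz":0,"gripper":-1},{"wx":0,"wy":0,"wz":0,"tx":11,"ty":5.3,"tz":0,"gripper":-1}]'
python3 - <<'E'
from h import *
p,d,W=cloud('top');r=np.hypot(W[...,0]-.5568,W[...,1]-.192);print(get_obs()['tool_pos'])
E
```

```text
time_s: 5.95
tool_pos: [0.5982, 0.1369, 0.1588]
tool_rot: [-179.9, -0.1, 89.9]
force: [-5.9, 1.4, 6.6]
grip_width: 0.0251
grasp_force: 25.0
time_s: 6.37
tool_pos: [0.618, 0.1591, 0.1588]
tool_rot: [-179.8, -0.0, 89.9]
force: [-8.9, -0.0, 7.7]
grip_width: 0.0256
grasp_force: 25.0
time_s: 6.7
tool_pos: [0.6234, 0.1714, 0.1589]
tool_rot: [-179.8, -0.1, 90.0]
force: [-5.1, 2.6, 5.6]
grip_width: 0.0251
grasp_force: 25.0
[0.62343835 0.17139128 0.15883819]
```

```bash
python3 -m creep '[{"wx":0,"wy":0,"wz":0,"tx":0,"ty":0,"tz":0,"gripper":0.3},{"wx":0,"wy":0,"wz":0,"tx":0,"ty":0,"tz":0,"gripper":0.3},{"wx":0,"wy":0,"wz":0,"tx":0,"ty":0,"tz":0,"gripper":0.3},{"wx":0,"wy":0,"wz":0,"tx":0,"ty":0,"tz":-15,"gripper":0.3},{"wx":0,"wy":0,"wz":0,"tx":0,"ty":0,"tz":-40,"gripper":0.3}]'
python3 -m creep '[{"wx":0,"wy":0,"wz":0,"tx":0,"ty":0,"tz":-40,"gripper":0.3},{"wx":0,"wy":0,"wz":0,"tx":0,"ty":0,"tz":-80,"gripper":0.3},{"wx":0,"wy":0,"wz":0,"tx":-30,"ty":-20,"tz":-110,"gripper":0.3},{"wx":0,"wy":0,"wz":0,"tx":-70,"ty":-40,"tz":-120,"gripper":0.3},{"wx":0,"wy":0,"wz":0,"tx":-75,"ty":-60,"tz":-122,"gripper":0.3}]'
python3 -m creep '[{"wx":0,"wy":0,"wz":0,"tx":0,"ty":0,"tz":0,"gripper":0.3},{"wx":0,"wy":0,"wz":0,"tx":0,"ty":0,"tz":0,"gripper":0.3},{"wx":0,"wy":0,"wz":0,"tx":0,"ty":0,"tz":0,"gripper":0.3}]'
python3 - <<'E'
from h import *
import cv2
from scipy.spatial.transform import Rotation as Ro
o=get_obs();p,d=optics.read_camera('wrist');cv2.imwrite('pics/w2.png',p[:,:,::-1])
for q in ['engine_handle','engine_hub','mark']: print(q,[(r['point'],r['confidence']) for r in nets.place_of(q,'wrist')])
i=optics.camera_info('wrist');f=240/np.tan(np.radians(i['fovy']/2));v,u=np.mgrid[:480,:640]
X=np.stack([(u-i['cx'])*d/f,(v-i['cy'])*d/f,d],-1);T=np.array(i['tool_from_camera'])
W=(X@T[:3,:3].T+T[:3,3])@Ro.from_euler('xyz',o['tool_rot'],degrees=True).as_matrix().T+o['tool_pos']
r=np.hypot(W[...,0]-.556,W[...,1]-.191);z=W[...,2];ok=d>0
for n,m in [('htop',ok&(r<.1)&(z>.19)&(z<.21)),('hub',ok&(r<.03)&(z>.142)&(z<.155)),('ptr',ok&(r>.1)&(r<.14)&(z>.1)&(z<.14)&(W[...,0]>.58))]: print(n,m.sum(),W[m].mean(0) if m.any() else '')
E
```

```text
time_s: 7.17
tool_pos: [0.6239, 0.167, 0.1956]
tool_rot: [-179.7, 0.1, 89.8]
force: [0.5, -0.3, 0.6]
grip_width: 0.0505
grasp_force: 0.0
time_s: 7.58
tool_pos: [0.5671, 0.0885, 0.3227]
tool_rot: [179.7, 0.1, 89.5]
force: [0.6, -2.1, 0.8]
grip_width: 0.0565
grasp_force: 0.0
time_s: 7.83
tool_pos: [0.5652, 0.0938, 0.3204]
tool_rot: [179.9, -0.0, 89.8]
force: [-0.4, 0.4, -0.2]
grip_width: 0.0565
grasp_force: 0.0
engine_handle [([0.6221, 0.1666, 0.1679], 0.94)]
engine_hub []
mark []
htop 997 [0.62182216 0.17029295 0.19849282]
hub 440 [0.55705149 0.19221029 0.1480676 ]
ptr 954 [0.66314938 0.15243177 0.12474336]
```

View pics/w2.png

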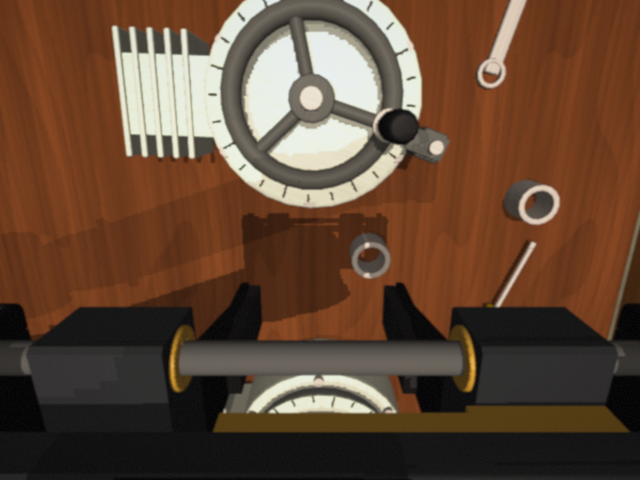

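The handle, at (398,127), now stands in line between the hub at (311,98) and the pointer bolt at (437,147). It is about 3 mm from the mark, and the gripper is clear.

```bash
python3 -c "
from cell import env
print(env.sign_off())"
```

```text
the job is handed in; nothing more can be done
None
```

I turned the pointer engine's handwheel until its handle stood in line with the pointer, measured about 3 mm from the mark (limit 16 mm). I then let go, backed the gripper clear and handed the job in at about 8 s; the other engine was not touched.

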